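# Hold a picture-frame corner square with a carpenter's square

### The arm

A 6-joint arm with a two-finger parallel gripper is mounted at the origin on the work surface. World frame = base frame: x ahead of the robot, y to its left, z up, the work surface at z = 0. Lengths are in m, angles in rad, forces in N, time in s.
With the tool pointing down it reaches from about 0.275 to 0.825 m from the base axis. Payload 4.9 kg.
Tool frame: the origin (TCP) lies midway between the tips of the shut fingers; the grasp point (between the pads) lies 19 mm behind it (bot.grip_depth is the distance from the TCP to the grasp point, in m); z points along the fingers, y is the line along which they close (so a half turn about z gives the same grasp; the last joint's range is limited). The gripper opens to 85 mm and grips with 20 to 120 N. Pads are 22 mm wide; open, the fingers measure 114 mm over their backs; the gripper's body (76 mm by 85 mm) begins 54 mm behind the grasp point. The pads swing forward as they close: fully open they stand 13 mm farther back than shut.
Start: joints at [-1.236, 0.326, -0.193, 1.052, 0, 1.437], TCP at [0.249, -0.491, 0.231] pointing down, gripper open.
Joint ranges: [-2.65, 2.65], [-0.97, 1.79], [-1.3, 1.35], [-1.93, 2.1], [-1.47, 1.37], [-3.14, 3.14]. Speed limits (rad/s): [2.57, 2.57, 3.14, 3.14, 3.14, 3.14].

### API

Orientations are given as a unit quaternion [w, x, y, z].
In Python, from cell import bot gives the robot as it stands. Calls block until the motion is done:
- bot.move_pose(position, orientation): joint-space move of the TCP to a pose.
- bot.move_linear(position, speed=0.15, rotation=None, until_force=None): straight line of the TCP; rotation=None keeps the orientation; speed is the mean speed in m/s. With until_force (N) it stops when the force on the tool has changed by that much, and returns True; else False.
- bot.goto_joints(angles): joint-space move.
- bot.set_gripper(opening, grasp_force=None): opening from 0.0 (shut) to 1.0 (fully open); grasp_force is the grip in N (None keeps the last); returns when the fingers have stopped.
- bot.wait(seconds).
- bot.solve_ik(position, orientation): joint angles nearest the present ones, or None.
- bot.camera(name): name is "scene" or "top"; returns the picture (384x512x3 uint8, red, green, blue); there is no depth.
- bot.calibration(name): a dict with "mtx" (3x3 intrinsics, pixels), "k1" (the pictures are not rectified: a ray, as slopes to the right and down, at radius r is drawn at 1 + k1 r^2 times it, then the intrinsics apply), "extrinsics" (4x4, takes a point from world to camera coordinates). Camera axes: x right, y down, z forward; pixel columns grow to the right and rows downward; lengths in m; the calibration is good to about 2 mm. A picture is of the moment at which its call begins. calibration takes no time and is no camera call.
A pose or a line that the arm cannot do raises bot.PlanningError and nothing moves.
- bot.close_job(): hands the job in; it is judged then, once.
Trained networks look in the newest picture that a camera, given by its name, has taken for a name from the list of things; names that differ only in an ending like _2 or _b are one class to them, and where a whole thing is asked for, a point or a joint stands for the part that bears it (a point fixed in the world has none). Each returns a list of dicts, best first, with "confidence" (0 to 1); they miss things now and then, are a little off and sometimes report something else, mostly with a low value. They report only what shows in the picture. A call takes as long as a camera call. They do not tell look-alikes from the thing itself.
- bot.search_frame(camera, thing): "bbox" ([left, top, width, height] in pixels, round what is visible of it).
Readings, each from a call of its own:
- bot.read_clock(): time.
- bot.read_joint_positions(): joint angles.
- bot.read_joint_vel(): joint speeds.
- bot.read_joint_efforts(): joint torques, N m.
- bot.read_position(): TCP position.
- bot.read_tool_rot(): TCP orientation.
- bot.read_ft_force(): force on the tool from outside, world axes, zero at the start.
- bot.read_moment(): the same for the moment, N m.
- bot.read_gripper_width(): opening from 0.0 (shut) to 1.0 (fully open).
- bot.read_finger_force(): force on a finger pad.
Only numpy, scipy, OpenCV 4.12 (cv2) and the standard library are available. Lean on these libraries where they do the work, as an engineer would, in place of code of your own. Each camera call takes 0.05 s, during which the arm holds its last target. There are 200 camera calls.

### The job

Pick up the carpenter's square by its red grip bar and press it down on the assembly board into the inside corner of the half-built picture frame, wooden leg against the fixed rail and metal blade against the swinging rail, pushing the swinging rail out until both legs lie flush on both rails and the corner is square. Finish while still gripping the square and pressing it firmly against both rails: do not let go or ease off. Leave everything else on the table where it is.

Things in the scene. Friction and masses are not known exactly. Their poses are not given: they have to be found in the camera images.
- square: Carpenter's square, a loose flat L (about 0.28 kg). Origin: its heel (sharp outer corner), underside. Pale wooden leg along its -y: 150 long, 32 wide (x -32 to 0), 20 mm thick. Aluminium blade along its -x: tip at x = -180, 36 wide (y -36 to 0), 6 mm thick, level with the underside. The outer faces x = 0 (wood) and y = 0 (blade), 90 deg apart, go against the rails. z up.
- grip (a point): Middle of the square's red grip bar, at (-59, -59, 42) mm in the square's frame. The bar braces the two legs: 18 mm thick, 116 mm long along the square's x minus y diagonal, top 56 mm above the underside; the legs reach up only 20 mm. Grip it across its thickness, fingers closing along the x plus y diagonal, which points at the heel.
- jig: Plywood assembly board, fixed, 290 x 290 x 12 mm, lying on the table (x and y from -240 to +50 mm in its frame). Origin: under the inside corner of the frame, at table height. A dark rail is fixed on it: inner face x = 0, facing -x, from y = -220 to +40 mm, 30 mm wide, 24 mm tall (top 36 mm above the table).
- corner (a point): Inside corner of the frame, on the board's top (12 mm above the table), axes as the board's. The heel of the square belongs here, the square's axes along these axes.
- corner_pin (a joint): Angle (rad) of the swinging rail about an upright pin at the inside corner: 0 = square to the fixed rail, positive = free end leans inward over the board (0.08 to 0.15 at the start); range -0.08 to 0.2. A spring (4 N m/rad, rest at 0.14) and friction of 0.32 N m resist swinging it out (0.9 N m near square); the spring pulls it back inward when let go.
- swing_rail (a point): Free end of the swinging rail's inner face, 12 mm above the board. The inner face is y = 0 of this frame, facing its -y, and runs from here 220 mm along +x to the pin at the inside corner; the rail is 30 mm wide, 24 mm tall, dark. When the corner is square its axes are the board's. Friction on it carries part of a push along it.
- brad_tin: Bystander: small brass tin, 36 mm across, 30 mm tall, standing on the board away from the corner; origin under its centre.
- candle_a: Bystander: white candle jar with wooden lid, 72 mm across, 85 mm tall; origin under its centre.
- candle_b: Bystander: amber candle jar with brass lid, 60 mm across, 100 mm tall; origin under its centre.
- glue: Bystander: white glue bottle with orange cap, 56 mm across, 110 mm tall; origin under its centre.
- bowl: Bystander: dark wooden bowl, 100 mm across, 40 mm tall; origin under its centre.
- tape: Bystander: roll of brown tape, 90 mm across, 24 mm tall; origin under its centre.
- driver: Bystander: screwdriver lying on the table.
Things that resemble listed ones, but are neither listed nor needed, are in the scene too. There is more than one size of the square; the job needs the larger.

How it is judged:
On the way, in this order (a step that is already met when the one before it is completed fails the run):
1. the square is picked up in the fingers, clear of the table (contact force between the fingers and square above 2 N and height (world z) of square above 0.025 m and horizontal distance between square and corner above 0.03 m), for 0.1 s.
2. the square is pressed into the corner, flush on both rails, the corner square (contact force between the fingers and square above 2 N and contact force between square and jig_c1 above 1 N and contact force between square and corner_pin_c0 above 0.5 N and value of joint corner_pin between -0.026 and 0.026 rad and angle between the x axis of square and the x axis of corner, either way round below 0.026 rad and x of square in the frame of corner between -0.003 and 0.002 m and y of square in the frame of corner between -0.003 and 0.002 m and z of square in the frame of corner between -0.002 and 0.01 m and angle between square's own z axis and vertical below 0.06 rad), for 0.3 s.
At the end, for the whole second after the job is handed in: Fingers hold the square (over 2 N); heel within 3 mm of the corner, underside within 10 mm of the board, flat (0.06 rad), aligned to the fixed rail within 0.026 rad; it presses the fixed rail over 1 N and the swinging rail over 0.5 N; swinging rail within 0.026 rad of square; all at rest (all of step 2 and linear speed of square below 0.02 m/s and distance of jig from where it was at the start of the episode below 0.005 m); the arm keeps its last pose, push and grip.
It fails at once if something else on the table (tin, candle, glue, bowl, tape, screwdriver) is shifted by more than 30 mm (distance of any of brad_tin, candle_a, candle_b, glue, bowl, tape, driver from where it was at the start of the episode above 0.03 m).
It also fails if it takes over 46 s, if anything falls off the work surface, if the arm or the gripper's body presses on something with over 40 N, if the wrist force passes 120 N, or if a joint passes its speed limit or range.

## Working session

There is one attempt and no reset: what is moved stays moved. The work goes in short steps, each a Python script; the robot and the scene stay as the last script left them, time stands still between calls to the robot, and variables do not carry over. Pictures are saved under pics/ and viewed, at most 10 in all, crops included, and the job is handed in when it is done.

```bash
mkdir -p pics; python3 - <<'E'
from cell import bot
import cv2,numpy as np
for n in("top","scene"):
    im=bot.camera(n); cv2.imwrite(f"pics/{n}0.png",cv2.resize(im[:,:,::-1],(800,600),interpolation=cv2.INTER_CUBIC))
    np.save(f"pics/{n}0.npy",im)
    for t in("square","grip","jig","swing_rail","brad_tin"):
        print(n,t,[(np.round(d["bbox"]).tolist(),round(d["confidence"],2)) for d in bot.search_frame(n,t)])
    c=bot.calibration(n);print(c)
print(bot.read_clock())
E
```

```text
top square [([245.0, 176.0, 35.0, 54.0], 0.89)]
top grip [([244.0, 173.0, 37.0, 61.0], 0.81), ([310.0, 155.0, 55.0, 75.0], 0.75)]
top jig [([64.0, 152.0, 133.0, 129.0], 0.74)]
top swing_rail [([66.0, 149.0, 130.0, 130.0], 0.73), ([78.0, 171.0, 29.0, 73.0], 0.65)]
top brad_tin [([159.0, 227.0, 14.0, 16.0], 0.68)]
{'mtx': array([[430.63365503,   0.        , 260.7619874 ],
       [  0.        , 430.63365503, 189.91761072],
       [  0.        ,   0.        ,   1.        ]]), 'k1': 0.020905909784209874, 'extrinsics': array([[ 0.02894877, -0.99956853, -0.00497196, -0.1244577 ],
       [-0.98948801, -0.02795106, -0.14188803,  0.54357298],
       [ 0.14168784,  0.00902718, -0.98987023,  1.12950798],
       [ 0.        ,  0.        ,  0.        ,  1.        ]])}
scene square [([243.0, 170.0, 36.0, 52.0], 0.87), ([138.0, 180.0, 72.0, 65.0], 0.63)]
scene grip [([142.0, 176.0, 67.0, 67.0], 0.88), ([242.0, 169.0, 37.0, 51.0], 0.8), ([152.0, 115.0, 39.0, 24.0], 0.28)]
scene jig [([330.0, 136.0, 124.0, 101.0], 0.76), ([100.0, 122.0, 22.0, 40.0], 0.3)]
scene swing_rail [([423.0, 148.0, 22.0, 63.0], 0.56)]
scene brad_tin [([342.0, 151.0, 19.0, 20.0], 0.74)]
{'mtx': array([[443.90395243,   0.        , 256.34447402],
       [  0.        , 443.90395243, 187.06751207],
       [  0.        ,   0.        ,   1.        ]]), 'k1': 0.05935127525261894, 'extrinsics': array([[ 0.04705394,  0.99876327,  0.01605789,  0.09355803],
       [ 0.78664115, -0.02714341, -0.61681354, -0.38377959],
       [-0.61561484,  0.0416553 , -0.78694549,  1.48321619],
       [ 0.        ,  0.        ,  0.        ,  1.        ]])}
0.6
```

View pics/top0.png

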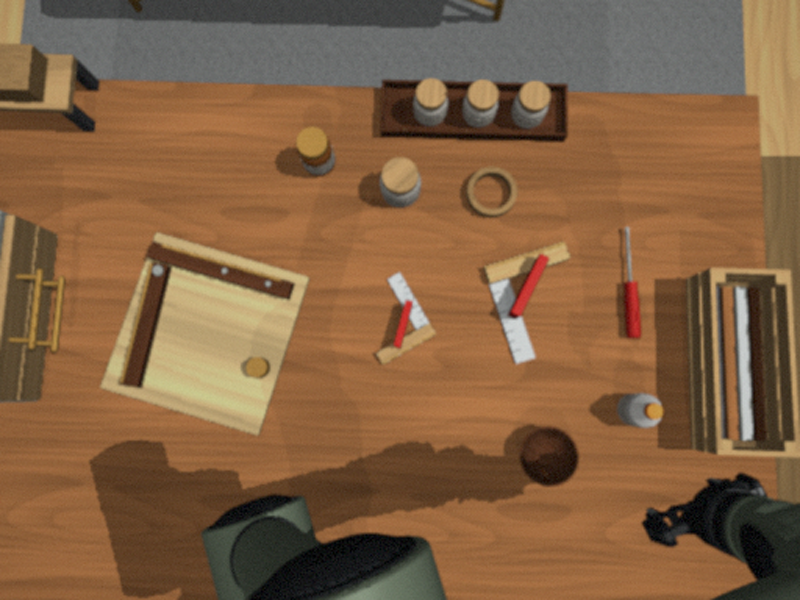

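```bash
python3 - <<'E'
import numpy as np,cv2
im=np.load("pics/top0.npy")[:,:,::-1]
cv2.imwrite("pics/sq.png",cv2.resize(im[140:240,230:380],(800,533),interpolation=cv2.INTER_CUBIC))
cv2.imwrite("pics/jig.png",cv2.resize(im[140:290,50:220],(680,600),interpolation=cv2.INTER_CUBIC))
E
```

```text
(no output)
```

View pics/sq.png

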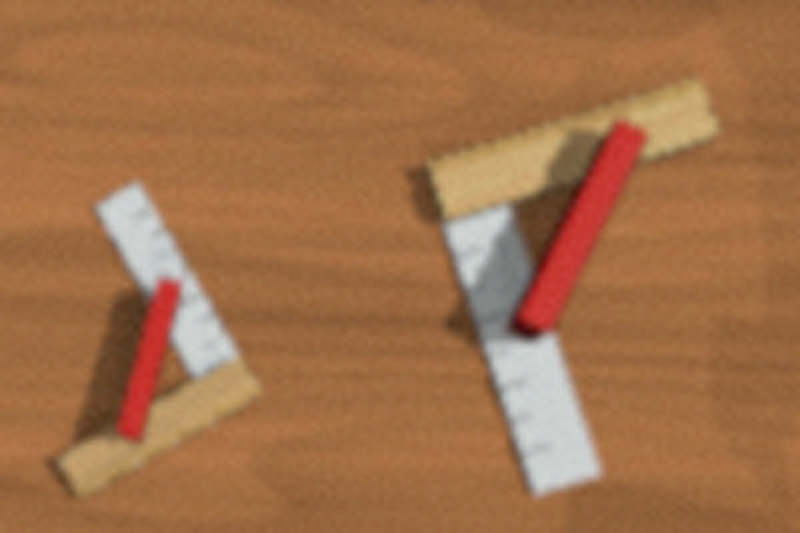

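View pics/jig.png

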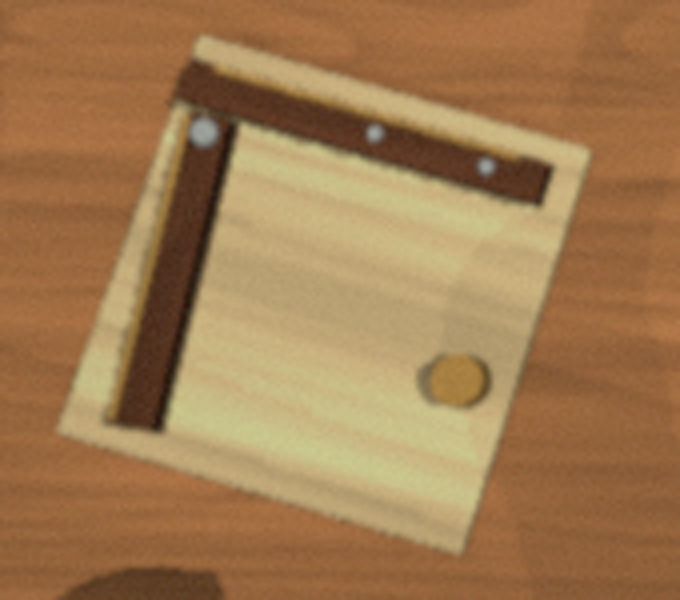

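The pictures show three candidates:
- **Large square:** spans about (310–365, 155–230). The heel is at about (311, 170), the wood runs right and the blade runs down.
- **Small look-alike:** at about (245–280, 176–230).
- **Slats in the crate:** at about (475, 240), not squares.

The larger one at (335, 190) is the job's square; the crop confirms a blade/wood/red-bar L of about 180 x 150 mm. On the board, the screwed fixed rail is at the top and the pinned swinging rail is on the left. The inside corner is at about (108, 170), and the tin is at about (164, 235).

Next I fit the poses by rendering the known geometry.

```bash
cat > vis.py <<'E'
import numpy as np,cv2
from cell import bot
from scipy.optimize import minimize
def project(cam,P):
    c=bot.calibration(cam); p=np.c_[P,np.ones(len(P))]@c["extrinsics"].T
    s=p[:,:2]/p[:,2:3]; s=s*(1+c["k1"]*(s**2).sum(1,keepdims=True))
    return s@c["mtx"][:2,:2].T+c["mtx"][:2,2]
def box(x0,x1,y0,y1,z0,z1): return np.array([[x,y,z] for x in(x0,x1) for y in(y0,y1) for z in(z0,z1)])/1e3
def rz(P,a): c,s=np.cos(a),np.sin(a); return P@np.array([[c,s,0],[-s,c,0],[0,0,1]])
BAR=rz(box(-58,58,-9,9,28,56),-np.pi/4)+[-.059,-.059,0]
SQ=[("b",box(-180,-32,-36,0,0,6)),("w",box(-32,0,-150,0,0,20)),("r",BAR)]
def sq(p,z=0): return [(k,rz(B,p[2])+[p[0],p[1],z]) for k,B in SQ]
def jig(p):
    L=[("p",box(-240,50,-240,50,0,12)),("d",box(0,30,-220,40,12,36)),("d",rz(box(-220,0,0,30,12,36),p[3]))]
    return [(k,rz(B,p[2])+[p[0],p[1],0]) for k,B in L]
S=8
def labels(cam,boxes,roi):
    x,y,w,h=roi; m=np.zeros((h*S,w*S),np.uint8)
    for i,(k,B) in enumerate(boxes):
        q=((project(cam,B)-[x,y]+.5)*S).astype(np.float32)
        cv2.fillConvexPoly(m,cv2.convexHull(np.round(q).astype(np.int32)),i+1)
    return m
def cost(p,model,views):
    t=0
    for cam,im,roi in views:
        x,y,w,h=roi; I=im[y:y+h,x:x+w].astype(float); B=model(p); m=labels(cam,B,roi)
        ks=["bg"]+[b[0] for b in B]; u=sorted(set(ks)); R=0
        for k in u:
            M=np.isin(m,[i for i,a in enumerate(ks) if a==k]).astype(np.float32)
            a=cv2.resize(M,(w,h),interpolation=cv2.INTER_AREA)
            c=np.median(I[a>.95],axis=0) if (a>.95).sum()>5 else np.zeros(3)
            R=R+a[...,None]*c
        t+=np.minimum(np.abs(R-I).sum(2),90).mean()
    return t
def fit(p0,model,views,steps):
    p=np.array(p0,float)
    for f in(1,.4,.15):
        sim=np.vstack([p]+[p+f*np.eye(len(p))[i]*steps[i] for i in range(len(p))])
        p=minimize(cost,p,(model,views),method="Nelder-Mead",options=dict(initial_simplex=sim,xatol=2e-4,fatol=1e-3)).x
    return p,cost(p,model,views)
def unproj(cam,uv,z):
    from scipy.optimize import fsolve
    return fsolve(lambda q:(project(cam,np.array([[q[0],q[1],z]]))[0]-uv),[.5,0])
E
python3 - <<'E'
from vis import *
im={n:np.load(f"pics/{n}0.npy") for n in("top","scene")}
h=unproj("top",[310.6,170],.02);c=unproj("top",[108.5,170.5],.036)
print(h,c)
vt=("top",im["top"],(295,145,85,100)); vs=("scene",im["scene"],(130,165,90,90))
jt=("top",im["top"],(55,140,155,150)); js=("scene",im["scene"],(318,125,150,125))
for v in([vt],[vs],[vt,vs]): print("sq",fit([*h,.29],sq,v,[.012,.012,.08]))
for v in([jt],[js],[jt,js]): print("jig",fit([*c,-.29,.11],jig,v,[.012,.012,.06,.03]))
E
```

```text
[ 0.60918921 -0.24514487] [0.58910137 0.30871637]
sq (array([ 0.60821627, -0.24249472,  0.34326861]), np.float64(20.90834375))
sq (array([ 0.60193387, -0.24586928,  0.37881416]), np.float64(28.290339506172838))
sq (array([ 0.60842668, -0.24411962,  0.33746207]), np.float64(49.71232668391431))Traceback (most recent call last):
  File "<stdin>", line 8, in <module>
  File "vis.py", line 39, in fit
    p=minimize(cost,p,(model,views),method="Nelder-Mead",options=dict(initial_simplex=sim,xatol=2e-4,fatol=1e-3)).x
      ~~~~~~~~^^^^^^^^^^^^^^^^^^^^^^^^^^^^^^^^^^^^^^^^^^^^^^^^^^^^^^^^^^^^^^^^^^^^^^^^^^^^^^^^^^^^^^^^^^^^^^^^^^^
    res = _minimize_neldermead(fun, x0, args, callback, bounds=bounds,
                               **options)
    fxr = func(xr)
    fx = function(np.copy(x), *(wrapper_args + args))
  File "vis.py", line 26, in cost
    x,y,w,h=roi; I=im[y:y+h,x:x+w].astype(float); B=model(p); m=labels(cam,B,roi)
                                                                ~~~~~~^^^^^^^^^^^
  File "vis.py", line 20, in labels
    q=((project(cam,B)-[x,y]+.5)*S).astype(np.float32)
        ~~~~~~~^^^^^^^
  File "vis.py", line 5, in project
    c=bot.calibration(cam); p=np.c_[P,np.ones(len(P))]@c["extrinsics"].T
ValueError: time passes only in moves, steps and waits
```

```bash
sed -i 's/^def project/CAL={n:bot.calibration(n) for n in("top","scene")}\ndef project/; s/c=bot.calibration(cam); p=/c=CAL[cam]; p=/' vis.py
cat >> vis.py <<'E'
def overlay(im,cam,boxes,roi,s,zoff=0):
    x,y,w,h=roi; o=cv2.resize(im[y:y+h,x:x+w,::-1],None,fx=s,fy=s,interpolation=cv2.INTER_CUBIC)
    for k,B in boxes:
        q=np.round((project(cam,B)-[x,y]+.5)*s).astype(int)
        for i in range(8):
            for j in(1,2,4):
                if not i&j: cv2.line(o,tuple(map(int,q[i])),tuple(map(int,q[i|j])),(0,255,0),1)
    return o
E
python3 - <<'E'
from vis import *
im={n:np.load(f"pics/{n}0.npy") for n in("top","scene")}
jt=("top",im["top"],(55,140,155,150)); js=("scene",im["scene"],(318,125,150,125))
for v in([jt],[js],[jt,js]):
    p,f=fit([.589,.309,-.29,.11],jig,v,[.012,.012,.06,.03]);print("jig",p,f)
    if v[0][0]=="top" and len(v)==1: pt=p
A=overlay(im["top"],"top",sq([.6082,-.2425,.3433]),(295,145,85,100),4.5)
B=overlay(im["scene"],"scene",sq([.6084,-.2441,.3375]),(130,165,90,90),4.5)
C=overlay(im["top"],"top",jig(pt),(55,140,155,150),4)[:,:]
h=450; r=[cv2.resize(a,(int(a.shape[1]*h/a.shape[0]),h)) for a in(A,B)]
D=np.hstack(r); D=cv2.resize(D,(800,int(D.shape[0]*800/D.shape[1])))
cv2.imwrite("pics/ov1.png",D[:600]); cv2.imwrite("pics/ov2.png",C)
E
```

```text
jig [ 0.59554966  0.3145607  -0.25404408  0.09151295] 23.182842741935485
jig [ 0.59681743  0.31091709 -0.25505068  0.091474  ] 25.407793333333334
jig [ 0.59638641  0.31202218 -0.2608218   0.10147301] 49.39114107526882
```

View pics/ov1.png

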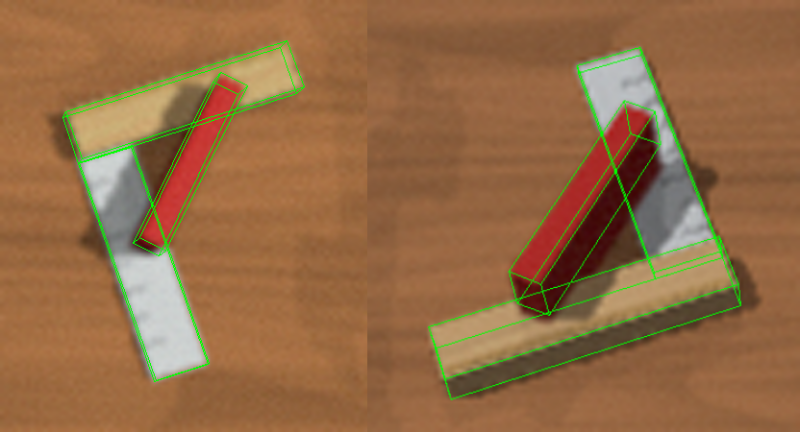

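View pics/ov2.png

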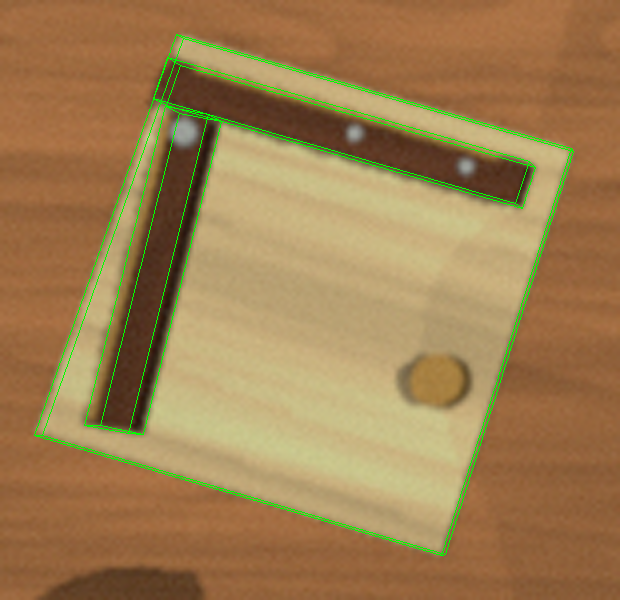

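```bash
cat > hlp.py <<'E'
import numpy as np
from cell import bot
from scipy.spatial.transform import Rotation as R
SQP=np.array([.6082,-.2435,.341]); JG=np.array([.596,.3125,-.256]); G=np.array([-.059,-.059])
def r2(a): return np.array([[np.cos(a),-np.sin(a)],[np.sin(a),np.cos(a)]])
def quat(yaw,flip): # yaw of the square -> tool pointing down, closing along its x+y diagonal
    a=yaw+np.pi/4+flip*np.pi; y=np.array([np.cos(a),np.sin(a),0]); z=np.array([0,0,-1.])
    q=R.from_matrix(np.c_[np.cross(y,z),y,z]).as_quat(); return q[[3,0,1,2]]
def st(): 
    print("t",round(bot.read_clock(),2),"F",np.round(bot.read_ft_force(),1),"M",np.round(bot.read_moment(),2),"p",np.round(bot.read_position(),4),"w",round(bot.read_gripper_width(),3),"f",np.round(bot.read_finger_force(),1))
E
python3 - <<'E'
from hlp import *
g=SQP[:2]+r2(SQP[2])@G; t=JG[:2]+r2(JG[2])@(G+[-.02,-.035])
print(g,t)
for f in(0,-1):
    print(f,[np.round(q,2) if (q:=bot.solve_ik(np.r_[p,z],quat(y,f))) is not None else None for p,y in((g,SQP[2]),(t,JG[2])) for z in(.2,.028)])
E
```

```text
[ 0.57232853 -0.31883417] [0.49577255 0.24156723]
0 [array([-0.62,  0.54,  0.06,  1.09,  0.  , -0.18]), array([-0.62,  0.7 , -0.13,  0.74,  0.  , -0.18]), array([ 0.32,  0.35, -0.24,  0.98,  0.  ,  1.36]), array([ 0.32,  0.55, -0.43,  0.59,  0.  ,  1.36])]
-1 [array([-0.62,  0.54,  0.06,  1.09,  0.  ,  2.97]), array([-0.62,  0.7 , -0.13,  0.74,  0.  ,  2.97]), array([ 0.32,  0.35, -0.24,  0.98,  0.  , -1.78]), array([ 0.32,  0.55, -0.43,  0.59,  0.  , -1.78])]
```

```bash
python3 - <<'E'
from hlp import *
import cv2
g=SQP[:2]+r2(SQP[2])@G; q=quat(SQP[2],0)
bot.move_pose(np.r_[g,.16],q)
bot.set_gripper(.55,90)
print(bot.move_linear(np.r_[g,.026],.12,until_force=8)); st()
bot.set_gripper(0,90); st()
bot.move_linear(np.r_[g,.16],.12); bot.wait(.2); st()
for n in("top","scene"): np.save(f"pics/{n}1.npy",bot.camera(n))
from vis import *
im={n:np.load(f"pics/{n}1.npy") for n in("top","scene")}
z=.134
print(fit(SQP,lambda p:sq(p,z),[("top",im["top"],(295,145,95,105))],[.006,.006,.05]))
A=overlay(im["top"],"top",sq(SQP,z),(290,130,100,120),5)
B=overlay(im["scene"],"scene",sq(SQP,z),(120,130,100,120),5)
D=np.hstack([A,B]); cv2.imwrite("pics/hand.png",cv2.resize(D,(800,480)))
E
```

```text
False
t 3.77 F [0.7 0.  0.5] M [0.   0.01 0.01] p [ 0.573  -0.3193  0.027 ] w 0.55 f 0.0
t 4.14 F [0.6 0.7 5.6] M [ 0.17  0.04 -0.  ] p [ 0.573  -0.3192  0.027 ] w 0.196 f 90.2
t 5.61 F [ 0.1 -0.1 -2.8] M [-0.07 -0.06 -0.03] p [ 0.572  -0.3186  0.1592] w 0.191 f 89.0
(array([ 0.60136229, -0.1880788 ,  0.06462972]), np.float64(39.427405231829574))
```

View pics/hand.png

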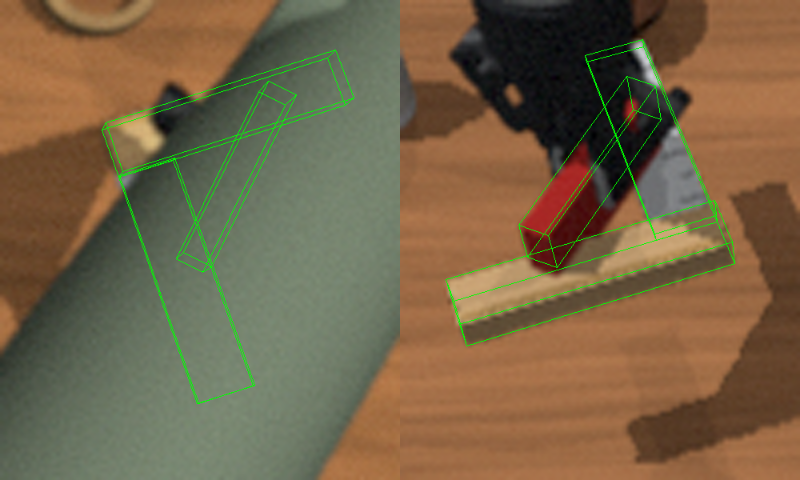

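The scene view shows the square held by its bar at the expected place: wooden leg at about (590, 270) and bar at about (560, 220) in the crop, level and unrotated. Next I carry it to the corner and lower it with clearance to both rails.

```bash
python3 - <<'E'
from hlp import *
t=JG[:2]+r2(JG[2])@(G+[-.02,-.035]); q=quat(JG[2],0)
bot.move_pose(np.r_[t,.19],q); st()
bot.move_linear(np.r_[t,.06],.12); bot.wait(.2); st()
print(bot.move_linear(np.r_[t,.036],.02,until_force=5)); st()
np.save("pics/scene2.npy",bot.camera("scene"));np.save("pics/top2.npy",bot.camera("top"))
from vis import *
im=np.load("pics/scene2.npy"); it=np.load("pics/top2.npy")
hp=np.r_[JG[:2]+r2(JG[2])@[-.02,-.035],JG[2]]
b=jig([*JG,.095])+sq(hp,.012)
D=np.hstack([overlay(im,"scene",b,(318,115,150,130),4)[:,:],])
cv2.imwrite("pics/low.png",D)
E
```

```text
t 7.75 F [ 0.6 -0.9 -3.1] M [-0.07  0.03  0.03] p [0.4963 0.241  0.19  ] w 0.194 f 89.0
t 9.18 F [ 0.2  0.2 -2.5] M [-0.02 -0.07 -0.03] p [0.4963 0.2417 0.0607] w 0.194 f 89.0
True
t 10.14 F [-0.9  0.3  5.3] M [ 0.03 -0.08 -0.01] p [0.4956 0.2415 0.039 ] w 0.198 f 89.9
```

View pics/low.png

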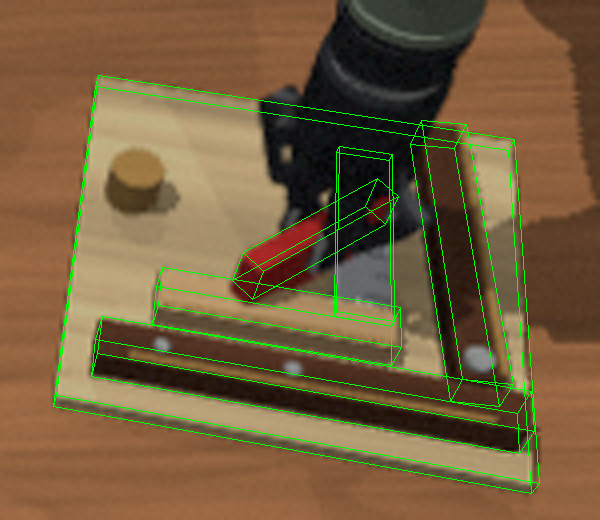

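The scene picture shows the square flat on the board at about (370, 290), a little short of both rails and matching the overlay. Now I push +x onto the fixed rail, then +y onto the swinging rail.

```bash
cat >> hlp.py <<'E'
def jf(): # force, tcp heel estimate in jig frame
    F=r2(-JG[2])@bot.read_ft_force()[:2]; p=bot.read_position()
    h=r2(-JG[2])@(np.array(p[:2])-JG[:2])-G
    o=np.array(bot.read_tool_rot()); y=R.from_quat(o[[1,2,3,0]]).as_matrix()[:,1]
    print("t",round(bot.read_clock(),2),"Fjig",np.round(F,1),"Fz",round(bot.read_ft_force()[2],1),"Mz",round(bot.read_moment()[2],2),"heel",np.round(h*1e3,2),"z",round(p[2],4),"dyaw",round(np.arctan2(y[1],y[0])-np.pi/4-JG[2],4))
    return h
def go(h,z,speed=.02,f=None):
    return bot.move_linear(np.r_[JG[:2]+r2(JG[2])@(G+np.array(h)),z],speed,until_force=f)
E
python3 - <<'E'
from hlp import *
print(go([-.02,-.035],.0385)); jf()
print(go([.006,-.035],.0385,.02,10)); h=jf()
print(go([h[0]+.0005,-.012],.0385,.03,25)); h2=jf()
E
```

```text
False
t 10.49 Fjig [-1.5 -1.5] Fz 5.7 Mz -0.04 heel [-19.8  -34.86] z 0.039 dyaw 0.0
True
t 11.49 Fjig [-2.2 -0.2] Fz 4.2 Mz -0.15 heel [ -0.06 -34.2 ] z 0.0391 dyaw 0.0005
False
t 12.4 Fjig [ -4.6 -10.8] Fz 15.6 Mz -0.03 heel [ -0.03 -15.07] z 0.0392 dyaw -0.0005
```

```bash
python3 - <<'E'
from hlp import *
for y in(-.006,-.002,.001):
    print(go([.001,y],.0385,.02,30)); bot.wait(.15); h2=jf()
np.save("pics/scene3.npy",bot.camera("scene"));np.save("pics/top3.npy",bot.camera("top"))
from vis import *
b=jig([*JG,0])+sq(JG,.012)
cv2.imwrite("pics/press.png",overlay(np.load("pics/scene3.npy"),"scene",b,(318,115,150,130),4)); 
E
```

```text
False
t 13.0 Fjig [ -6.3 -13. ] Fz 16.8 Mz -0.02 heel [ 0.02 -9.88] z 0.0393 dyaw -0.0007
False
t 13.5 Fjig [ -6.8 -12.7] Fz 17.9 Mz 0.04 heel [-0.02 -5.96] z 0.0393 dyaw -0.0006
False
t 13.95 Fjig [ -5.9 -14.2] Fz 18.0 Mz 0.04 heel [-0.05 -3.14] z 0.0393 dyaw -0.0006
```

View pics/press.png

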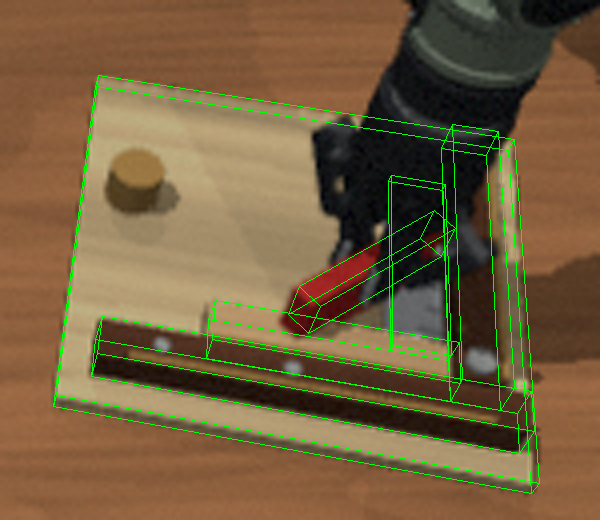

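```bash
python3 - <<'E'
from hlp import *
last=None
for y in(.003,.005,.007,.009,.011,.013):
    print(go([.003,y],.0385,.02,30),end=" "); bot.wait(.15); h=jf()
    if last is not None and h[1]-last<.0006: break
    last=h[1]
E
```

```text
False t 14.49 Fjig [-11.2 -18.1] Fz 23.9 Mz -0.04 heel [ 0.04 -2.67] z 0.0393 dyaw -0.0008
False t 14.89 Fjig [-10.8 -19.9] Fz 24.9 Mz -0.01 heel [ 0.03 -1.2 ] z 0.0394 dyaw -0.001
False t 15.29 Fjig [-11.9 -22.8] Fz 26.7 Mz 0.03 heel [0.03 0.04] z 0.0394 dyaw -0.0013
False t 15.69 Fjig [-11.7 -27.8] Fz 30.6 Mz 0.04 heel [-0.01  0.13] z 0.0395 dyaw -0.002
```

```bash
python3 - <<'E'
from hlp import *
go([.005,.0105],.039,.02); bot.wait(.4); jf(); st()
from vis import *
b=jig([*JG,0]); a=bot.camera("scene"); t=bot.camera("top")
A=cv2.resize(a[115:250,350:470,::-1],None,fx=4.4,fy=4.4,interpolation=cv2.INTER_CUBIC)
B=overlay(t,"top",b,(60,135,70,135),4.4)
cv2.imwrite("pics/fin.png",np.hstack([A,B])[:600,:800]); print(np.hstack([A,B]).shape)
E
```

```text
t 16.37 Fjig [-16.8 -31.8] Fz 34.5 Mz 0.03 heel [-0.    0.17] z 0.0397 dyaw -0.0021
t 16.37 F [-24.3 -26.5  34.5] M [-4.7   3.39  0.03] p [0.524  0.2705 0.0397] w 0.198 f 93.9
(594, 836, 3)
```

View pics/fin.png

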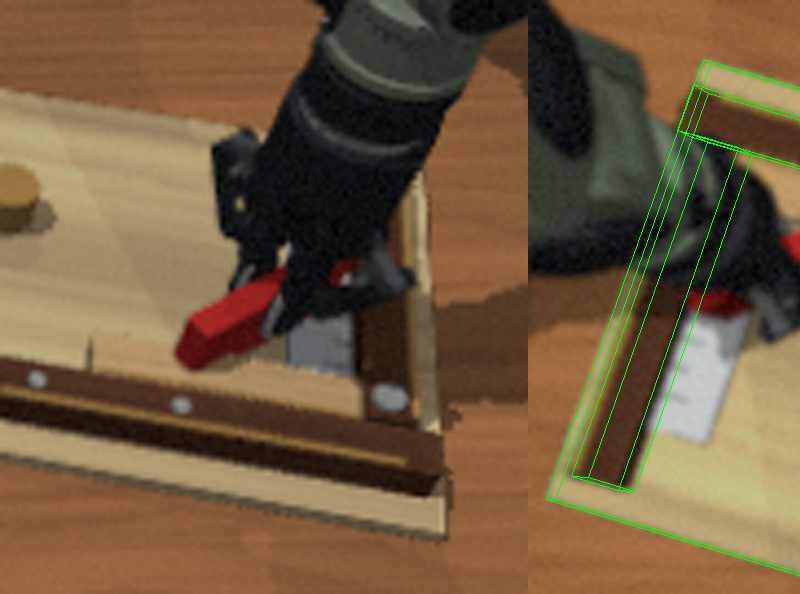

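The scene view shows the wooden leg against the fixed rail at about (250, 375), and the blade with no gap to the swinging rail at about (355, 330). The top view shows the blade edge parallel to the rail. I'll run one numeric check of the angles before handing in.

```bash
python3 - <<'E'
from hlp import *
from vis import *
bot.camera("top"); t=bot.camera("top")
roi=(62,206,52,48); J0=[.5955,.3146,-.254]
def m(p): return jig([J0[0],J0[1],J0[2],p[0]])+[sq([J0[0]+p[2],J0[1]+p[3],J0[2]+p[1]],.012)[0]]
print(fit([0,0,0,0],m,[("top",t,roi)],[.03,.03,.004,.004]))
o=np.array(bot.read_tool_rot()); print("tool z",np.round(R.from_quat(o[[1,2,3,0]]).as_matrix()[:,2],4)); bot.wait(.3); jf()
E
```

```text
(array([-0.00672192,  0.00249098,  0.0015868 ,  0.00086709]), np.float64(32.10238882211539))
tool z [-0.0191 -0.0168 -0.9997]
t 16.87 Fjig [-16.3 -31.3] Fz 33.2 Mz 0.05 heel [0.01 0.16] z 0.0397 dyaw -0.0022
```

```bash
python3 -c "
from cell import bot
print(bot.close_job())"
```

```text
the job is handed in; nothing more can be done
None
```

I handed the job in with the square still gripped at about 90 N and pressed into the corner. The last readings put the heel within about 2 mm of the corner and both the rail and the square within 0.01 rad of square. The push was about 16 N towards the fixed rail and 31 N towards the swinging rail, and the pass/fail verdict was not returned.

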